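Make room in the spice row: release the ratchet stop, slide the jar in, close the row

TASK

Put the red spice jar into the spice row without picking anything up. Press the ribbed orange release pad on the sliding stop and, keeping it pressed, push the stop back along its toothed bar until there is room for the jar; then push the red jar gently across the worktop into the gap, right up to the bar, and push the stop up again until the three jars stand snug in line. The jars must stay standing on the worktop, and the other things are left where they are.

Things in the scene. Friction and masses are not known exactly. Their poses are not given: they have to be found in the camera images.
- rail: Fixed spice rail on the worktop. Origin: on the worktop, middle of the third jar place (the red jar's). x along the bar towards the end stop, y from the row line (y = 0) to the bar, z up; the side y < 0 is open, without floor or lip. Toothed steel bar: x -150 to 112, y 22.5 to 34.5, z 16 to 39 mm; the jars stand against its side. Pale near foot: x -168 to -142, y 14 to 43, 44 mm high.
- end_stop (a point): Middle of the end stop's face against which the row stands, 35 mm above the worktop, at x = 102.5 mm of the rail, looking along its -x. Pale wooden plate 62 mm high, y -20 to 36 mm.
- jaw_face (a point): Middle of the sliding stop's face (black rubber on a pale wooden plate) that closes the row, 35 mm above the worktop; axes as the rail's, it looks along +x. Plate 11 mm thick, 3 to 62 mm high, 20 mm to either side of the row line. Its black carriage rides on the bar 3 to 88 mm behind the face, y 18 to 39 mm, cheeks 42 mm high.
- jaw_back (a point): Middle of the back of the stop's plate, 11 mm behind its face, 35 mm above the worktop: the free flat face (y -20 to 18 mm, 3 to 62 mm high) to push when the stop is closed up.
- hump (a point): Middle of the front of the black hump on the carriage, 42 mm behind the jaw face, 58 mm above the worktop, axes as the rail's. The hump is 24 mm wide, 14 mm thick, 66 mm high and stands just behind the release pad: fingertips that press the pad push the stop back against it.
- jaw (a joint): Travel of the sliding stop in m, growing as it backs off, -0.002 to 0.072. End-stop face to jaw face is 0.083 + value; two jars need 0.082, three 0.123 (value 0.040). The ratchet locks it against backing off (up to one 6 mm tooth of play) unless the release is pressed; towards the row it clicks forward freely with about 4 N.
- release (a joint): Angle of the orange release rocker in rad: 0 at rest, 0.21 pressed to its stop. The pawl is clear of the teeth from 0.13; it springs back by itself. About 4 to 7 N on the pad hold it down; the pad's middle sinks about 4 mm.
- release_pad (a point): Middle of the top of the orange ribbed release pad, 51 mm above the worktop at rest, over the bar, 31 mm behind the jaw face; axes as the rail's at rest. Pad 26 mm along the bar and 20 mm across; the hump begins 11 mm behind this point. The rocker's pivot lies 18 mm behind it, so the pad sinks most at its front.
- red_jar: The jar to put in: spice jar with orange-red contents, black cap and pale label, standing alone on the open side of the row. 41 mm across, 85 mm high, about 0.11 kg. Origin: centre of its underside. Friction about 0.6; pushed by an upright finger at 20 to 35 mm height it slides without tipping.
- green_jar: Spice jar with green contents and black cap in the row, next to the sliding stop; 41 mm across, 85 mm high. Origin: centre of its underside.
- white_jar: Spice jar with white contents and white cap in the row, against the end stop; 41 mm across, 85 mm high. Origin: centre of its underside.
- salt_pot: Bystander: turned wooden salt pot, 62 mm across, 50 mm high. Origin: centre of its underside.
- match_box: Bystander: box of matches lying flat, 35 x 53 x 15 mm. Origin: centre of its underside.
- tea_light: Bystander: tea light, 38 mm across, 15 mm high, on the hob side near the rail's near foot. Origin: centre of its underside.

How it is judged:
By the outcome, as a careful person would: the job done as asked, in the order asked, and still so for the second after the job is handed in, with the robot touching nothing.
It also fails if it takes over 54 s, if anything falls off the work surface, if the arm or the gripper's body presses on something with over 40 N, if the wrist force passes 120 N, or if a joint passes its speed limit or range.

ROBOT

A 7-joint arm with a two-finger parallel gripper is mounted at the origin on a cart in front of the work surface, level with it; the furniture and walls round the work are solid. World frame = base frame: x ahead of the robot, y to its left, z up, the work surface at z = 0. Lengths are in mm, angles in rad, forces in N, time in s.
With the tool pointing down it reaches from about 400 to 900 mm from the base axis. Payload 5.5 kg.
Tool frame: the origin (TCP) lies on the centre line of the jaws, within the pads' length; the fingertips stand 14 mm ahead of it and the grasp point (between the pads) lies 5 mm behind it; z points along the fingers, y is the line along which they close (so a half turn about z gives the same grasp; the last joint's range is limited). The gripper opens to 92 mm and grips with 3 to 60 N. Pads are 19 mm wide; open, the fingers measure 130 mm over their backs; the gripper's body (75 mm by 190 mm) begins 47 mm behind the grasp point.
Start: joints at [1.472, 0.501, -0.427, 1.55, 0.221, 1.138, -0.21], TCP at [230.105, -607.907, 240.729] pointing down, gripper open.
Joint ranges: [-2.88, 2.88], [-0.31, 2.03], [-1.54, 1.56], [0.2, 2.42], [-1.41, 4.55], [0.19, 2.02], [-2.57, 2.57]. Speed limits (rad/s): [2.57, 2.57, 3.14, 3.14, 3.14, 3.14, 3.14].

INTERFACE

Orientations are given as a 3x3 rotation matrix whose columns are the frame's x, y, z axes.
In Python, from bench import env, viewer, workorder gives the robot as it stands.
- The arm moves only by the shell command python3 -m creep 'ROWS'. ROWS is a JSON object of lists of equal length, an entry for each row: "xyz": the shift along the tool's x, y, z in mm, a list of three; "rot": the turn, a rotation vector about the tool's x, y, z in degrees, a list of three; "claw": the closure, from -1 (fully open) to 1 (shut). In form: {"xyz": [[x, y, z], ...], "rot": [[rx, ry, rz], ...], "claw": [claw, ...]}. A call has 1 to 20 rows; each row shifts and turns the commanded pose from where the row before left it, along the tool's axes as they then stand; what a row does not reach is not made up. A row lasts 1/10 s, in which the tool goes at most 50 mm and 8.59 degrees, less where a joint would pass 70% of its speed; a pose out of reach is approached as far as the arm can. A call with a gripper value outside its range is refused whole. The fingers move at their own pace and stop on an object; the grip force is fixed at half the most. Time passes only in rows, so rows that do not move let the fingers close. It gives the time, the measured TCP pose, the force, the opening and the grip force at its end, in the units of the state.
- env.sense(): the state, without advancing time (a new reading comes with each control period).
- viewer.capture(name): name is "scene" or "top" or "wrist"; returns (picture, depth): 400x640x3 uint8, blue, green, red; 400x640 float32, mm along the optical axis (not along the pixel's ray), 0 where there is no reading.
- viewer.calibration(name): a dict with "fovy" (degrees; the focal length in pixels is half the picture's height over the tangent of half this angle, whatever the lens; pixels are square), "cx", "cy" (the principal point, pixels), "D" ([k1, k2, p1, p2, k3] as OpenCV has them; the pictures are not rectified), "rvec" (rotation vector, rad) and "tvec" (3), from world to camera coordinates, as OpenCV has them. Camera axes: x right, y down, z forward; pixel columns grow to the right and rows downward; lengths in mm; the calibration is good to about 2 mm. A picture is of the moment at which its call begins: read the wrist's pose just before it. calibration takes no time and is no camera call; for the wrist camera it gives the pose at the moment of the call.
- workorder.finish_job(): hands the job in; it is judged then, once.
The state is a dict: "clock": time; "qpos": joint angles; "qd": joint speeds; "effort": joint torques, N m; "eef_pos": TCP position; "tcp_rot": TCP orientation; "wrist_force": force on the tool from outside, world axes, zero at the start; "moment": the same for the moment, N m; "grip_width": finger opening in mm; "gripper_force": force on a finger pad.
Only numpy, scipy, OpenCV 4.12 (cv2) and the standard library are available. Lean on these libraries where they do the work, as an engineer would, in place of code of your own. Each camera call takes 0.05 s, during which the arm holds its last target. There are 200 camera calls.

## Working session

There is one attempt and no reset: what is moved stays moved. The work goes in short steps, Python scripts to look and compute and a shell command to move; the robot and the scene stay as the last step left them, time stands still between calls to the robot, and variables do not carry over. Pictures are saved under pics/ and viewed, at most 10 in all, crops included, and the job is handed in when it is done.

```bash
ls; mkdir -p pics; cat > h.py <<'E'
import numpy as np, cv2
from bench import env, viewer, workorder
def cal(n):
    c=viewer.calibration(n); f=200/np.tan(np.radians(c["fovy"])/2)
    K=np.array([[f,0,c["cx"]],[0,f,c["cy"]],[0,0,1.]])
    R=cv2.Rodrigues(np.array(c["rvec"],float))[0]; t=np.array(c["tvec"],float).ravel()
    return K,np.array(c["D"],float),R,t
def cloud(n,d,c):
    K,D,R,t=c
    v,u=np.mgrid[0:400,0:640]; p=np.stack([u,v],-1).reshape(-1,1,2).astype(float)
    q=cv2.undistortPoints(p,K,D).reshape(400,640,2)
    X=np.dstack([q*d[...,None],d])
    W=(X-t)@R; W[d<=0]=np.nan
    return W
def proj(P,c):
    K,D,R,t=c
    return cv2.projectPoints(np.array(P,float).reshape(-1,1,3),cv2.Rodrigues(R)[0],t,K,D)[0].reshape(-1,2)
E
python3 - <<'E'
from h import *
s=env.sense(); print(s)
for n in ("scene","top"):
    c=cal(n); im,d=viewer.capture(n); cv2.imwrite(f"pics/{n}0.png",im); np.savez(f"{n}0.npz",im=im,W=cloud(n,d,c)); print(n,-c[2].T@c[3])
E
```

```text
pics
{'clock': 0.0, 'qpos': array([ 1.47219685,  0.5018502 , -0.42679613,  1.55143821,  0.2207996 ,
        1.1383051 , -0.21026116]), 'qd': array([-0.00025988, -0.00044952, -0.0003645 ,  0.00012136, -0.00049768,
       -0.00064442,  0.00062903]), 'effort': array([ 7.86047895e-04, -5.66595840e+01, -5.81569612e+00, -2.79112709e+01,
       -6.85281632e-02,  3.08995717e-02,  2.11937800e-04]), 'eef_pos': array([ 229.79541847, -607.30710419,  239.68219884]), 'tcp_rot': array([[ 9.35227610e-01,  3.54046508e-01, -6.22485564e-04],
       [ 3.54047048e-01, -9.35225800e-01,  1.84127063e-03],
       [ 6.97308750e-05, -1.94239630e-03, -9.99998111e-01]]), 'wrist_force': array([ 0.1456119 , -0.16853728, -0.27065339]), 'moment': array([-0.06220967,  0.01868555, -0.02650539]), 'gripper_force': 0.0, 'grip_width': 91.35092897301263}
scene [-48.86092655 325.59549878 822.12264667]
top [460.23018136 435.23924957 930.80364138]
```

View pics/scene0.png

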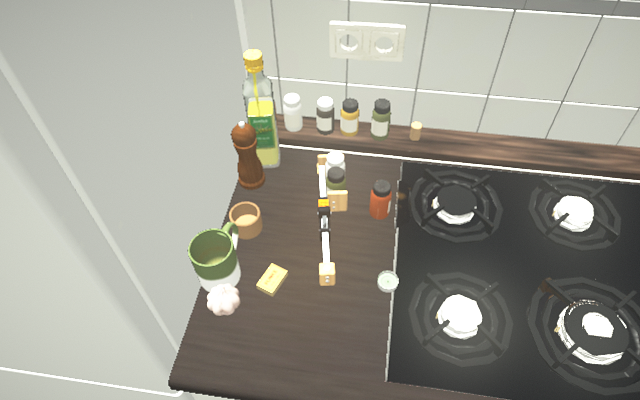

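View pics/top0.png

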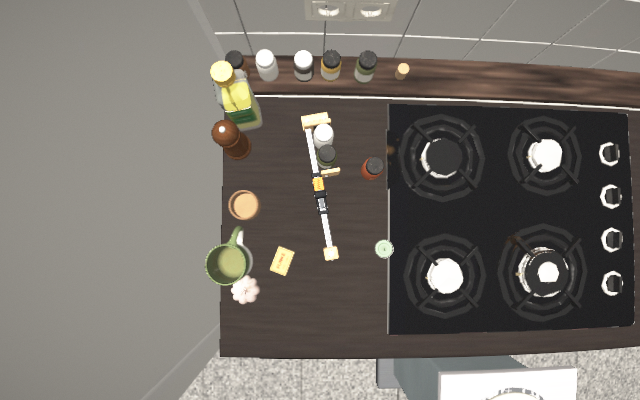

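The scene view shows the rail from about (322,160) to (327,275), the red jar at (380,200), and the pad at (324,204). In the top view the bar runs from (315,120) to (330,253), the pad is at (319,184), the red cap at (374,165) and the tea light at (384,249).

```bash
python3 - <<'E'
from h import *
z=np.load("top0.npz"); W=z["W"]; im=z["im"]
for n,(u,v) in dict(pad=(319,184),redcap=(374,165),tea=(384,249),foot=(331,253),endstop=(313,121),greencap=(327,155),whitecap=(324,131),platetop=(331,173),hump=(320,194),salt=(244,206),match=(282,261),bar1=(312,150),bar2=(326,230),shelf=(304,65),bottle=(222,72),worktop=(350,220)).items():
    print(n,np.nanmedian(W[v-1:v+2,u-1:u+2].reshape(-1,3),0).round(1))
cv2.imwrite("pics/topc.png",cv2.resize(im[95:275,270:410],None,fx=4,fy=3.3,interpolation=cv2.INTER_CUBIC)[:600])
# orange mask
s=np.load("scene0.npz")
for nm,(I,w) in dict(top=(im,W),scene=(s["im"],s["W"])).items():
    hsv=cv2.cvtColor(I,cv2.COLOR_BGR2HSV); 
    m=(hsv[...,0]>10)&(hsv[...,0]<28)&(hsv[...,1]>190)&(hsv[...,2]>120)&(w[...,2]>35)&(w[...,2]<60)
    ys,xs=np.nonzero(m); print(nm,len(xs),[ (x,y,*w[y,x].round(0)) for x,y in list(zip(xs,ys))[::max(1,len(xs)//12)]])
    for name,lo,hi in (("caps",80,90),("bar",37,40.5),("plates",59.5,65)):
        pass
# caps: top height points
for nm,w in (("top",W),("scene",s["W"])):
    for name,(x,y) in {}.items(): pass
    m=(w[...,2]>80)&(w[...,2]<92); 
    n,l,st,ce=cv2.connectedComponentsWithStats(m.astype(np.uint8))
    for i in range(1,n):
        if st[i,4]>15: 
            p=w[l==i]; print(nm,"z80-92",st[i,4],ce[i].round(),p.mean(0).round(1),p.min(0).round(0),p.max(0).round(0))
E
```

```text
pad [552.1 425.5  50.5]
redcap [586.9 319.2  85.9]
tea [421.  286.8   6.9]
foot [414.  399.9  45.9]
endstop [677.6 439.1  62.2]
greencap [605.5 410.9  84.9]
whitecap [652.7 417.2  84.5]
platetop [574.7 401.5  51.2]
hump [530.6 423.4  66. ]
salt [508.2 582.1   8. ]
match [394.8 499.9  14.6]
bar1 [623.7 440.5  37.1]
bar2 [459.8 410.2  37.7]
shelf [776.1 457.7 111.9]
bottle [697.9 578.  282.6]
worktop [481.4 358.4   0.5]
top 0 []
scene 4 [(np.int64(321), np.int64(202), np.float64(557.0), np.float64(433.0), np.float64(52.0)), (np.int64(323), np.int64(202), np.float64(558.0), np.float64(429.0), np.float64(51.0)), (np.int64(324), np.int64(202), np.float64(559.0), np.float64(427.0), np.float64(50.0)), (np.int64(325), np.int64(202), np.float64(558.0), np.float64(425.0), np.float64(51.0))]
top z80-92 26 [213.  39.] [841.3 643.8  85.9] [840. 636.  81.] [842. 654.  91.]
top z80-92 583 [338.  44.] [833.7 389.3  86.1] [831. 134.  80.] [840. 631.  92.]
top z80-92 425 [550.  53.] [834.7 -62.5  86.2] [ 832. -285.   80.] [838. 133.  92.]
top z80-92 93 [268.  68.] [779.  530.3  87.3] [770. 514.  80.] 
[... 2497 characters left out ...]
.7] [615. 582.  80.] [638. 616.  92.]
scene z80-92 189 [334. 158.] [647.2 419.   85.5] [631. 403.  80.] [667. 436.  89.]
scene z80-92 197 [335. 174.] [605.8 411.7  85.2] [590. 395.  80.] [624. 429.  89.]
scene z80-92 213 [381. 187.] [583.9 318.3  85.1] [568. 301.  80.] [603. 335.  88.]
scene z80-92 18 [232. 225.] [453.2 581.5  87.4] [446. 579.  81.] [460. 585.  92.]
scene z80-92 172 [207. 240.] [415.8 616.6  85.8] [377. 574.  80.] [430. 639.  92.]
scene z80-92 167 [215. 266.] [365.5 586.6  85.9] [352. 563.  80.] [404. 632.  92.]
scene z80-92 219 [174. 291.] [309.2 641.1  86.2] [252. 640.  80.] [380. 649.  92.]
scene z80-92 490 [ 91. 346.] [199.2 735.6  86. ] [194. 635.  80.] [245. 888.  92.]
```

View pics/topc.png

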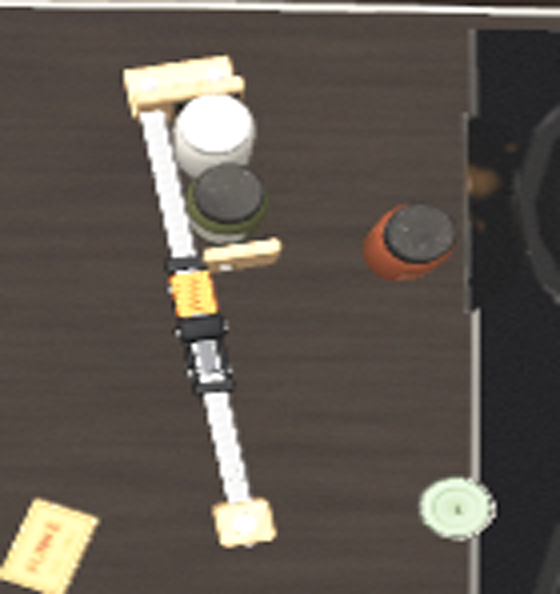

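The crop shows the bar at image x 150–240 (crop), the orange pad at about (193,293), the stop plate at (245,255), and the red jar at (415,240), roughly square-on to its place. The rail lies at about 10.3° yaw. I'm moving to the work side aligned with the rail axes and fitting the rail at the same time.

```bash
python3 -m creep '{"xyz":[[33,-30,0],[33,-30,0],[33,-30,0],[33,-30,0],[33,-30,0],[33,-30,0],[33,-30,0],[33,-30,0],[33,-30,0],[33,-30,0]],"rot":[[0,0,5],[0,0,5.3],[0,0,0],[0,0,0],[0,0,0],[0,0,0],[0,0,0],[0,0,0],[0,0,0],[0,0,0]],"claw":[1,1,1,1,1,1,1,1,1,1]}'
python3 - <<'E'
from h import *
print(env.sense()["qpos"].round(2))
for n in ("top","scene"):
    W=np.load(n+"0.npz")["W"]
    th0=np.radians(10.3); o=np.array([568.3,404.1]); 
    R=np.array([[np.cos(th0),-np.sin(th0)],[np.sin(th0),np.cos(th0)]])
    L=(W[...,:2]-o)@R
    m=(W[...,2]>36.5)&(W[...,2]<41)&(abs(L[...,1]-28)<12)&(L[...,0]>-138)&(L[...,0]<95)&((L[...,0]<-80)|(L[...,0]>25))
    p=L[m]; k=np.polyfit(p[:,0],p[:,1],1); print(n,len(p),"dtheta",np.degrees(k[0]).round(2),"y at x=0",k[1].round(1))
    def st(nm,mm): p=np.c_[L[mm],W[mm][:,2]]; print(nm,len(p),p.min(0).round(1),np.median(p,0).round(1),p.max(0).round(1))
    z=W[...,2]
    st("plate",(z>56)&(z<64)&(abs(L[...,0]-14)<20)&(L[...,1]>-25)&(L[...,1]<12)&(L[...,0]<19))
    st("endstop",(z>58)&(z<66)&(abs(L[...,0]-110)<18)&(abs(L[...,1])<45))
    st("hump",(z>62)&(z<69)&(abs(L[...,0]+30)<30)&(abs(L[...,1]-28)<20))
    st("red",(z>82)&(z<90)&(abs(L[...,0])<40)&(abs(L[...,1]+88)<40))
    st("green",(z>82)&(z<90)&(abs(L[...,0]-41)<20)&(abs(L[...,1])<30))
    st("white",(z>82)&(z<90)&(abs(L[...,0]-84)<20)&(abs(L[...,1])<30))
E
```

```text
clock: 1.1
eef_pos: [490.7, -244.9, 240.5]
tcp_rot: [[0.984, 0.181, -0.0], [0.181, -0.984, 0.0], [-0.0, -0.0, -1.0]]
wrist_force: [0.3, -1.1, -0.1]
grip_width: 16.4
gripper_force: 0.0
[ 0.89  0.34 -0.58  1.8   0.21  1.06 -1.16]
top 269 dtheta 0.83 y at x=0 26.2
plate 79 [  5.1 -20.3  56.2] [10.4 -4.8 61.1] [16.3 11.7 63.9]
endstop 125 [ 95.4 -19.7  58.1] [110.9   7.8  62.3] [116.7  34.   65.3]
hump 77 [-39.9  14.9  62.1] [-33.4  26.1  65.8] [-26.2  37.7  68.1]
red 247 [ -13.4 -105.7   82.2] [  2.9 -88.4  85.9] [ 19.9 -71.9  89.8]
green 247 [ 25.2 -16.9  82.1] [41.8 -0.2 85.6] [59.5 17.  89.9]
white 246 [ 67.  -18.1  82.1] [84.2 -0.7 85.5] [101.9  16.1  88.8]
scene 249 dtheta 0.67 y at x=0 27.0
plate 83 [  1.7 -20.   56.2] [ 7.  -4.1 61.2] [18.1 12.  64. ]
endstop 37 [104.7 -19.2  58.1] [108.6  25.3  61.6] [114.6  35.9  65. ]
hump 71 [-41.4  15.3  62. ] [-36.   26.9  65.8] [-28.4  38.6  68.6]
red 198 [ -15.7 -104.8   82.1] [  0.7 -87.7  85.5] [ 18.8 -71.2  88.4]
green 185 [ 22.4 -15.4  82.3] [37.7  0.6 85.6] [56.6 16.8 89.1]
white 178 [ 65.2 -15.7  82. ] [80.8  0.5 85.8] [100.3  17.6  89.1]
```

```bash
python3 -m creep '{"xyz":[[12,-43,0],[12,-43,0],[12,-43,0],[12,-43,0],[12,-43,0],[12,-43,0],[12,-43,0],[12,-43,0],[12,-43,0],[12,-43,0],[12,-43,0],[12,-43,0],[12,-43,0],[10,-43,0],[8,-43,0],[0,0,0]],"rot":[[0,0,-0.4],[0,0,0],[0,0,0],[0,0,0],[0,0,0],[0,0,0],[0,0,0],[0,0,0],[0,0,0],[0,0,0],[0,0,0],[0,0,0],[0,0,0],[0,0,0],[0,0,0],[0,0,0]],"claw":[1,1,1,1,1,1,1,1,1,1,1,1,1,1,1,1]}'
python3 - <<'E'
from h import *
print(env.sense()["qpos"].round(2))
c=cal("wrist"); im,d=viewer.capture("wrist"); W=cloud("wrist",d,c); np.savez("w0.npz",im=im,W=W); cv2.imwrite("pics/w0.png",im)
print(-c[2].T@c[3])
E
```

```text
clock: 2.7
eef_pos: [535.7, 427.7, 240.1]
tcp_rot: [[0.98, 0.197, -0.003], [0.197, -0.98, 0.005], [-0.002, -0.006, -1.0]]
wrist_force: [-0.9, 0.4, -0.5]
grip_width: 0.6
gripper_force: 0.0
[-0.24  0.63 -0.72  1.44  0.42  1.22 -2.38]
[615.6859061  442.91938718 384.47127603]
```

View pics/w0.png

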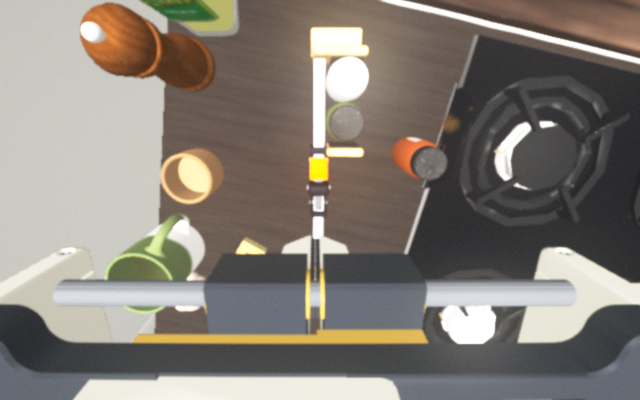

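The wrist view shows the bar running upright in the picture at column 319. The pad is at (319,168), the hump at (318,186), the stop plate at (345,152) and the red jar cap at (429,163); the fingers are at (316,295).

```bash
cat > rail.py <<'E'
from h import *
th=np.radians(10.9); o=np.array([568.6,402.2])
R2=np.array([[np.cos(th),-np.sin(th)],[np.sin(th),np.cos(th)]])
def meas(W,im):
    L=(W[...,:2]-o)@R2; z=W[...,2]; X=L[...,0]; Y=L[...,1]
    hsv=cv2.cvtColor(im,cv2.COLOR_BGR2HSV)
    def st(nm,mm): p=np.c_[X[mm],Y[mm],z[mm]]; len(p)>3 and print(nm,len(p),np.percentile(p,2,0).round(1),np.percentile(p,98,0).round(1),p.mean(0).round(1))
    m=(abs(z-39)<2.5)&(abs(Y-28)<12)&(X>-70)&(X<90)&(X>25)
    m|=(abs(z-39)<2.5)&(abs(Y-28)<12)&(X>-135)&(X<-105)
    k=np.polyfit(X[m],Y[m],1); print("bar dth",np.degrees(k[0]).round(2),k[1].round(2))
    st("pad",(hsv[...,0]>8)&(hsv[...,0]<32)&(hsv[...,1]>170)&(abs(z-50)<8)&(abs(Y-28)<16)&(abs(X+30)<50))
    st("hump",(z>63)&(z<70)&(abs(X+45)<45)&(abs(Y-28)<20))
    st("plate",(z>57)&(z<66)&(X>-55)&(X<21)&(Y>-25)&(Y<10))
    st("endstop",(z>58)&(z<66)&(abs(X-110)<18)&(abs(Y)<45))
    for n,x,y in (("red",0,-88),("redin",0,2),("green",41,0),("white",82,0)): st(n,(z>82)&(z<90)&((X-x)**2+(Y-y)**2<(30 if n=="red" else 20)**2))
E
python3 - <<'E'
from rail import *
w=np.load("w0.npz"); meas(w["W"],w["im"])
s=env.sense(); print((s["eef_pos"][:2]-o)@R2, s["eef_pos"][2], np.degrees(np.arctan2(s["tcp_rot"][1,0],s["tcp_rot"][0,0])))
E
```

```text
bar dth -0.0 28.6
pad 353 [-24.7  19.4  49.5] [-1.1 37.9 52.9] [-12.5  28.6  51.2]
hump 223 [-39.9  17.3  63.6] [-27.5  39.8  67.9] [-33.5  28.5  65.9]
plate 276 [  3.9 -18.2  57.3] [20.5  9.3 63.9] [ 9.6 -4.3 61.4]
endstop 557 [ 96.8 -17.3  58.2] [113.8  35.2  64. ] [108.8   8.9  61.8]
red 916 [ -14.5 -101.5   83. ] [ 16.8 -70.1  87. ] [  1.4 -85.5  85.5]
green 1005 [ 24.9 -13.7  83.6] [56.3 17.6 87.1] [40.8  1.8 85.6]
white 1164 [ 67.3 -15.   83.5] [98.1 16.6 87.1] [82.8  0.8 85.5]
[-26.70635842  27.40501902] 239.8492399852534 11.210660325502042
```

```bash
python3 -m creep '{"xyz":[[12,-1,0],[0,0,40],[0,0,40],[0,0,40],[0,0,30],[0,0,15],[0,0,0],[0,0,0]],"rot":[[0,0,0.3],[0,0,0],[0,0,0],[0,0,0],[0,0,0],[0,0,0],[0,0,0],[0,0,0]],"claw":[1,1,1,1,1,1,1,1]}'
python3 - <<'E'
from rail import *
s=env.sense(); print((s["eef_pos"][:2]-o)@R2, s["eef_pos"][2], np.degrees(np.arctan2(s["tcp_rot"][1,0],s["tcp_rot"][0,0])),s["tcp_rot"][:,2],s["qpos"].round(2))
E
```

```text
clock: 3.55
eef_pos: [552.6, 423.0, 76.9]
tcp_rot: [[0.983, 0.182, 0.001], [0.182, -0.983, 0.001], [0.001, -0.001, -1.0]]
wrist_force: [-0.2, 0.2, 1.7]
grip_width: 0.6
gripper_force: 0.0
[-11.78929804  23.41034111] 76.93024010558612 10.48882032724911 [ 1.07088837e-03  8.29231114e-04 -9.99999083e-01] [-0.28  0.81 -0.63  1.53  0.54  0.98 -2.46]
```

```bash
python3 -m creep '{"xyz":[[-1.5,-2.5,3],[-1.5,-2.5,4],[0,0,4],[0,0,2],[0,0,1.5],[0,0,1.5],[0,0,0],[0,0,0]],"rot":[[0,0,-0.4],[0,0,0],[0,0,0],[0,0,0],[0,0,0],[0,0,0],[0,0,0],[0,0,0]],"claw":[1,1,1,1,1,1,1,1]}'
python3 - <<'E'
from rail import *
s=env.sense(); print((s["eef_pos"][:2]-o)@R2, s["eef_pos"][2], np.degrees(np.arctan2(s["tcp_rot"][1,0],s["tcp_rot"][0,0])))
E
```

```text
clock: 4.35
eef_pos: [549.0, 428.6, 62.2]
tcp_rot: [[0.982, 0.19, 0.003], [0.19, -0.982, 0.002], [0.003, -0.002, -1.0]]
wrist_force: [-0.9, -1.1, 10.0]
grip_width: 0.4
gripper_force: 7.6
[-14.2182591   29.65146148] 62.16277466570694 10.934630401047002
```

```bash
python3 -m creep '{"xyz":[[-1,0,0.5],[-2,0,0.5],[-3,0,0],[-3,0,0],[-3,0,0],[-3,0,0],[0,0,0]],"rot":[[0,0,0],[0,0,0],[0,0,0],[0,0,0],[0,0,0],[0,0,0],[0,0,0]],"claw":[1,1,1,1,1,1,1]}'
python3 - <<'E'
from rail import *
s=env.sense(); print((s["eef_pos"][:2]-o)@R2, s["eef_pos"][2], np.degrees(np.arctan2(s["tcp_rot"][1,0],s["tcp_rot"][0,0])),s["wrist_force"][:2]@R2)
E
```

```text
clock: 5.05
eef_pos: [535.3, 425.9, 62.1]
tcp_rot: [[0.982, 0.189, 0.005], [0.189, -0.982, 0.003], [0.006, -0.002, -1.0]]
wrist_force: [0.2, -1.2, 14.3]
grip_width: 0.2
gripper_force: 8.3
[-28.19018789  29.56692489] 62.11941551265953 10.914794661914836 [-0.06021809 -1.16814398]
```

```bash
python3 -m creep '{"xyz":[[-4,0,0],[-4,0,0],[-4,0,0],[-4,0,0],[-4,0,0],[-4,0,0],[-4,0,0],[-4,0,0],[-4,0,0],[-4,0,0],[-3,0,0],[-2,0,0],[0,0,0]],"rot":[[0,0,0],[0,0,0],[0,0,0],[0,0,0],[0,0,0],[0,0,0],[0,0,0],[0,0,0],[0,0,0],[0,0,0],[0,0,0],[0,0,0],[0,0,0]],"claw":[1,1,1,1,1,1,1,1,1,1,1,1,1]}'
python3 - <<'E'
from rail import *
s=env.sense(); print((s["eef_pos"][:2]-o)@R2, s["eef_pos"][2], s["wrist_force"][:2]@R2)
im,d=viewer.capture("top");c=cal("top");meas(cloud("top",d,c),im)
E
```

```text
clock: 6.35
eef_pos: [491.4, 417.3, 62.1]
tcp_rot: [[0.982, 0.189, 0.005], [0.189, -0.982, 0.003], [0.006, -0.002, -1.0]]
wrist_force: [-0.3, -2.0, 15.2]
grip_width: 0.3
gripper_force: 8.7
[-72.91808327  29.46234455] 62.07276594071632 [-0.68087639 -1.88101841]
bar dth -0.31 28.81
endstop 131 [ 98.4 -17.7  58.2] [116.5  34.1  64.8] [110.8   8.1  61.7]
red 249 [ -13.2 -102.    82.8] [ 17.1 -70.5  88.6] [  2.  -86.5  85.6]
green 179 [ 34.  -14.3  82.5] [58.  16.7 88.6] [45.6  0.5 85.7]
white 250 [ 68.9 -15.2  82.7] [99.4 16.  88.6] [84.1  0.5 85.6]
```

```bash
python3 -m creep '{"xyz":[[2,0,0],[0,0,-4],[0,0,-20],[0,0,-40],[0,10,-40],[0,40,-10],[0,40,0],[5,40,0],[10,30,0],[20,10,0],[30,0,0],[20,0,0]],"rot":[[0,0,0],[0,0,0],[0,0,0],[0,0,0],[0,0,0],[0,0,0],[0,0,0],[0,0,0],[0,0,0],[0,0,0],[0,0,0],[0,0,0]],"claw":[1,1,1,1,1,1,1,1,1,1,1,1]}'
python3 - <<'E'
from rail import *
s=env.sense(); print((s["eef_pos"][:2]-o)@R2, s["eef_pos"][2],s["qpos"].round(2))
for n in ("top","wrist"):
    c=cal(n);im,d=viewer.capture(n);W=cloud(n,d,c);print(n);meas(W,im);cv2.imwrite(f"pics/{n}1.png",im)
    L=(W[...,:2]-o)@R2; m=(abs(L[...,0]-1)<45)&(L[...,1]<-112)&(L[...,1]>-165)&(W[...,2]<100)
    for a in range(-165,-112,10):
        mm=m&(L[...,1]>=a)&(L[...,1]<a+10); print(a,mm.sum(),np.percentile(W[mm][:,2],98).round(1) if mm.sum() else None)
E
```

```text
clock: 7.6
eef_pos: [608.7, 264.1, 172.8]
tcp_rot: [[0.982, 0.187, 0.001], [0.187, -0.982, -0.0], [0.001, 0.001, -1.0]]
wrist_force: [0.0, 0.8, -0.4]
grip_width: -0.1
gripper_force: 0.0
[  13.24202499 -143.1990543 ] 172.79956375520325 [-0.01  0.64 -0.64  1.57  0.42  1.07 -2.14]
top
bar dth 0.08 28.13
pad 54 [-78.4  18.   47.8] [-59.6  37.5  53.5] [-69.6  26.8  50.7]
hump 37 [-89.7  11.7  63.2] [-46.4  38.   68. ] [-81.   25.5  65.1]
plate 76 [-52.7 -19.3  57.5] [-42.4   9.3  64.8] [-47.9  -4.6  61.2]
endstop 124 [102.4 -18.   58.8] [116.   34.2  64.3] [111.1   8.7  61.9]
red 90 [ -13.9 -101.2   83.1] [  9.  -69.8  88.4] [ -5.7 -83.5  85.6]
green 248 [ 26.7 -13.9  82.5] [57.6 17.  88.6] [41.9  1.3 85.7]
white 248 [ 68.4 -15.4  82.5] [100.4  15.9  88.7] [84.1  0.3 85.6]
-165 105 23.9
-155 151 25.2
-145 121 10.4
-135 119 10.5
-125 122 9.4
-115 25 4.6
wrist
bar dth 2.42 26.77
pad 208 [-71.4  18.5  47.8] [-58.7  37.2  52.1] [-65.2  28.3  50.6]
hump 14 [-52.    8.5  63. ] [-48.   15.8  64.2] [-50.   11.2  63.4]
plate 372 [-54.2 -20.5  57.2] [-43.6   9.6  63.6] [-47.7  -5.6  61.1]
endstop 946 [ 93.8 -19.   58.7] [113.8  33.1  65.3] [107.6   4.6  62. ]
red 1238 [ -14.1 -102.5   83.2] [ 16.8 -71.5  87. ] [  1.8 -87.   85.6]
green 1439 [ 25.4 -15.7  83. ] [56.5 15.7 87.1] [41.2 -0.3 85.6]
white 1620 [ 67.5 -16.3  83. ] [97.9 14.5 87. ] [82.9 -1.3 85.4]
-165 710 23.0
-155 732 24.7
-145 691 8.5
-135 692 8.5
-125 687 8.2
-115 202 3.4
```

View pics/wrist1.png

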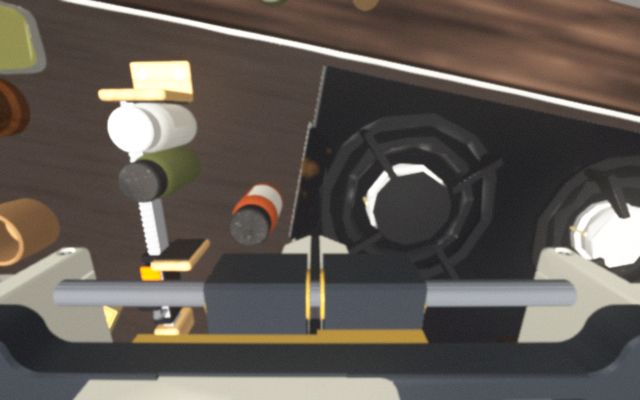

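The wrist view shows the stop backed off, with a gap of about 62 mm between the stop plate at (180,253) and the green jar at (140,175). The red jar still stands at (255,215). Next I turn the tool 90° and part the fingers a little to cradle the jar.

```bash
python3 -m creep '{"xyz":[[0,0,0],[0,0,0],[0,0,0],[0,0,0],[0,0,0],[0,0,0],[0,0,0],[0,0,0],[0,0,0],[0,0,0],[0,0,0],[0,0,0]],"rot":[[0,0,-8],[0,0,-8],[0,0,-8],[0,0,-8],[0,0,-8],[0,0,-8],[0,0,-8],[0,0,-8],[0,0,-8],[0,0,-8],[0,0,-8],[0,0,-2]],"claw":[0.7,0.7,0.7,0.7,0.7,0.7,0.7,0.7,0.7,0.7,0.7,0.7]}'
python3 - <<'E'
from rail import *
s=env.sense(); print((s["eef_pos"][:2]-o)@R2, s["eef_pos"][2],s["qpos"].round(2),np.degrees(np.arctan2(s["tcp_rot"][1,0],s["tcp_rot"][0,0])))
E
```

```text
clock: 8.9
eef_pos: [605.3, 265.5, 172.5]
tcp_rot: [[-0.195, 0.981, -0.001], [0.981, 0.195, -0.001], [-0.0, -0.001, -1.0]]
wrist_force: [-0.2, 0.6, -0.2]
grip_width: 13.9
gripper_force: 0.0
[  10.1731795  -141.21879368] 172.4539933384312 [ 0.18  0.77 -0.98  1.57  0.67  1.18 -0.74] 101.25198070501719
```

```bash
python3 -m creep '{"xyz":[[11,-9,0],[0,0,35],[0,0,35],[0,0,30],[0,0,20],[0,0,0],[0,0,0]],"rot":[[0,0,0.4],[0,0,0],[0,0,0],[0,0,0],[0,0,0],[0,0,0],[0,0,0]],"claw":[0.7,0.7,0.7,0.7,0.7,0.7,0.7]}'
python3 - <<'E'
from rail import *
s=env.sense(); print((s["eef_pos"][:2]-o)@R2, s["eef_pos"][2],s["qpos"].round(2),np.degrees(np.arctan2(s["tcp_rot"][1,0],s["tcp_rot"][0,0])))
E
```

```text
clock: 9.6
eef_pos: [595.4, 275.5, 53.5]
tcp_rot: [[-0.183, 0.983, 0.0], [0.983, 0.183, 0.001], [0.001, 0.0, -1.0]]
wrist_force: [0.4, 0.7, 0.7]
grip_width: 13.7
gripper_force: 0.0
[   2.31996569 -129.43396469] 53.51953516038399 [ 0.11  0.89 -0.88  1.64  0.79  1.   -0.85] 100.55424386305033
```

```bash
python3 -m creep '{"xyz":[[0,-1,8],[0,0,6.5],[4,0,0],[4,0,0],[3,0,0],[2,0,0],[2,0,0],[2,0,0],[2,0,0],[2,-0.5,0],[2,-0.5,0],[2,-0.5,0],[0,0,0]],"rot":[[0,0,-0.3],[0,0,0],[0,0,0],[0,0,0],[0,0,0],[0,0,0],[0,0,0],[0,0,0],[0,0,0],[0,0,0],[0,0,0],[0,0,0],[0,0,0]],"claw":[0.7,0.7,0.7,0.7,0.7,0.7,0.7,0.7,0.7,0.7,0.7,0.7,0.7]}'
python3 - <<'E'
from rail import *
s=env.sense(); print((s["eef_pos"][:2]-o)@R2, s["eef_pos"][2],s["wrist_force"][:2]@R2,np.degrees(np.arctan2(s["tcp_rot"][1,0],s["tcp_rot"][0,0])))
im,d=viewer.capture("scene");c=cal("scene");meas(cloud("scene",d,c),im);cv2.imwrite("pics/s2.png",im[60:360,180:480])
E
```

```text
clock: 10.9
eef_pos: [588.3, 299.3, 38.3]
tcp_rot: [[-0.188, 0.982, 0.0], [0.982, 0.188, 0.001], [0.001, 0.0, -1.0]]
wrist_force: [0.5, 0.4, 0.4]
grip_width: 14.1
gripper_force: 0.5
[-8.66809367e-02 -1.04802462e+02] 38.323674281902356 [0.54326956 0.2547505 ] 100.86321928303913
bar dth 0.06 28.74
pad 85 [-75.2  19.   44.4] [-52.4  38.3  53.9] [-64.7  28.4  50. ]
hump 27 [-89.4   9.8  63.3] [-47.9  37.8  67.1] [-76.6  24.   65.3]
plate 75 [-54.7 -17.9  57.5] [20.7  9.  65. ] [-43.4  -4.   61.5]
endstop 42 [105.1 -18.4  58.2] [114.4  36.6  64.9] [108.8  24.1  61.7]
red 68 [-15.9 -70.4  82.4] [ 13.3 -59.4  88.5] [ -1.3 -64.9  85.7]
green 184 [ 23.6 -13.3  82.6] [55.1 18.  89. ] [39.1  2.2 85.7]
white 175 [ 66.9 -14.1  82.6] [97.8 16.7 88.5] [81.4  1.7 85.6]
```

View pics/s2.png

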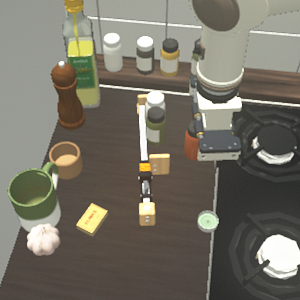

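The view shows the jar upright at (190,140), in the fingers and sliding well. I'll carry on.

```bash
python3 -m creep '{"xyz":[[2,0,-0.5],[3,0,-0.5],[3,-0.3,0],[3,-0.3,0],[3,-0.3,0],[3,-0.3,0],[3,-0.3,0],[3,-0.3,0],[3,-0.3,0],[3,-0.3,0],[3,-0.3,0],[3,-0.3,0],[3,0,0],[3,0,0],[3,0,0],[3,0,0],[3,0,0],[3,0,0],[3,0,0],[2,0,0]],"rot":[[0,0,0],[0,0,0],[0,0,0],[0,0,0],[0,0,0],[0,0,0],[0,0,0],[0,0,0],[0,0,0],[0,0,0],[0,0,0],[0,0,0],[0,0,0],[0,0,0],[0,0,0],[0,0,0],[0,0,0],[0,0,0],[0,0,0],[0,0,0]],"claw":[0.7,0.7,0.7,0.7,0.7,0.7,0.7,0.7,0.7,0.7,0.7,0.7,0.7,0.7,0.7,0.7,0.7,0.7,0.7,0.7]}'
python3 - <<'E'
from rail import *
s=env.sense(); print((s["eef_pos"][:2]-o)@R2, s["eef_pos"][2],s["wrist_force"][:2]@R2,np.degrees(np.arctan2(s["tcp_rot"][1,0],s["tcp_rot"][0,0])))
im,d=viewer.capture("scene");c=cal("scene");meas(cloud("scene",d,c),im)
E
```

```text
clock: 12.95
eef_pos: [574.6, 355.5, 39.3]
tcp_rot: [[-0.188, 0.982, 0.0], [0.982, 0.188, 0.0], [0.0, 0.0, -1.0]]
wrist_force: [0.3, -0.5, -0.6]
grip_width: 13.8
gripper_force: 0.4
[ -2.94174611 -47.04224417] 39.2816598967745 [ 0.22869191 -0.54237052] 100.8449386114558
bar dth -0.31 29.35
pad 86 [-74.5  18.9  44.6] [-52.6  38.3  53.3] [-64.7  28.5  50. ]
hump 26 [-89.7  12.8  63.2] [-49.   38.8  67.8] [-81.   26.5  65.5]
plate 105 [-54.5 -14.1  57.5] [20.5  9.  65.8] [-32.3  -2.8  61.6]
endstop 39 [104.7  17.5  58.2] [113.5  36.7  64.6] [108.7  27.3  61.7]
redin 68 [-16.3 -11.7  83.8] [11.3  0.8 88.3] [-3.  -5.6 85.8]
green 168 [23.6 -9.7 82.7] [55.3 18.1 88.4] [39.1  3.5 85.7]
white 172 [ 65.7 -13.1  82.2] [97.8 16.7 88.2] [80.6  2.2 85.4]
```

```bash
python3 -m creep '{"xyz":[[2,0,0],[2,0,0],[2,0,0],[2,0,0],[2,0,0],[2,0,0],[2,0,0],[2,0,0],[1,0,0],[1,0,0],[1,0,0],[1,0,0],[0,0,0]],"rot":[[0,0,0],[0,0,0],[0,0,0],[0,0,0],[0,0,0],[0,0,0],[0,0,0],[0,0,0],[0,0,0],[0,0,0],[0,0,0],[0,0,0],[0,0,0]],"claw":[0.7,0.7,0.7,0.7,0.7,0.7,0.7,0.7,0.7,0.7,0.7,0.7,0.7]}'
python3 - <<'E'
from rail import *
s=env.sense(); print((s["eef_pos"][:2]-o)@R2, s["eef_pos"][2],s["wrist_force"][:2]@R2)
im,d=viewer.capture("scene");c=cal("scene");meas(cloud("scene",d,c),im)
E
```

```text
clock: 14.3
eef_pos: [570.9, 374.8, 39.2]
tcp_rot: [[-0.188, 0.982, -0.0], [0.982, 0.188, 0.0], [0.0, 0.0, -1.0]]
wrist_force: [0.3, -0.8, -0.2]
grip_width: 13.8
gripper_force: 0.3
[ -2.91398256 -27.31736276] 39.223193896046595 [ 0.16165782 -0.88969947]
bar dth 0.13 28.75
pad 86 [-74.4  19.   44.2] [-51.7  38.3  52.4] [-64.   28.3  49.9]
hump 53 [-89.1   9.   63.3] [-5.6 36.8 68.2] [-44.2  19.5  65.4]
plate 13 [-53.1   7.2  57.6] [-16.7   9.3  65.7] [-32.6   8.4  62.5]
endstop 37 [103.7  17.5  58.6] [113.7  36.6  64.1] [109.   27.6  61.8]
redin 56 [-17.3   9.7  83.5] [10.5 20.1 88.5] [-3.3 14.1 86.1]
green 44 [24.7  9.8 82.5] [52.6 18.4 88.9] [39.4 13.6 85.5]
white 53 [67.3  6.4 82.2] [94.7 18.5 87.9] [79.8 12.  85.3]
```

```bash
python3 -m creep '{"xyz":[[0.7,0,0],[0.7,0,0],[0,0,0]],"rot":[[0,0,0],[0,0,0],[0,0,0]],"claw":[0.7,0.7,0.7]}'
```

```text
clock: 14.65
eef_pos: [571.0, 375.1, 39.0]
tcp_rot: [[-0.187, 0.982, 0.0], [0.982, 0.187, -0.001], [-0.001, -0.0, -1.0]]
wrist_force: [0.6, -2.8, 0.5]
grip_width: 13.8
gripper_force: 1.4
```

```bash
python3 -m creep '{"xyz":[[-3,0,0],[-8,0,0],[-15,0,0],[-12,0,0],[0,-20,0],[0,-25,0],[0,-25,0],[0,-12,0],[0,0,0],[15,0,0],[15,0,0],[15,0,0],[13,0,0],[0,0,0]],"rot":[[0,0,0],[0,0,0],[0,0,0],[0,0,0],[0,0,0],[0,0,0],[0,0,0],[0,0,0],[0,0,0],[0,0,0],[0,0,0],[0,0,0],[0,0,0],[0,0,0]],"claw":[0.7,0.7,0.7,0.7,1,1,1,1,1,1,1,1,1,1]}'
python3 - <<'E'
from rail import *
s=env.sense(); print((s["eef_pos"][:2]-o)@R2, s["eef_pos"][2],s["wrist_force"][:2]@R2,np.degrees(np.arctan2(s["tcp_rot"][1,0],s["tcp_rot"][0,0])))
for n in ("top","scene"):
  im,d=viewer.capture(n);c=cal(n);meas(cloud(n,d,c),im);cv2.imwrite(f"pics/{n}3.png",im[80:280,240:440])
E
```

```text
clock: 16.05
eef_pos: [484.9, 384.3, 39.6]
tcp_rot: [[-0.192, 0.981, -0.0], [0.981, 0.192, 0.003], [0.003, 0.0, -1.0]]
wrist_force: [0.2, 0.0, 0.0]
grip_width: 0.6
gripper_force: 0.0
[-85.61020977  -1.71907332] 39.60996831641823 [ 0.23783462 -0.0288539 ] 101.05544908481413
bar dth -0.68 29.08
endstop 130 [103.1 -17.6  58.3] [116.2  34.2  64.8] [110.9   8.3  61.7]
green 249 [ 26.6 -14.   82.6] [57.3 17.  88.2] [41.9  1.3 85.5]
white 248 [ 68.6 -15.1  82.4] [99.3 16.  88.9] [84.   0.5 85.5]
bar dth -0.61 34.69
pad 24 [-74.1  32.7  44.5] [-52.1  38.4  52.5] [-65.3  35.7  50. ]
hump 6 [-89.3  33.1  63.2] [-85.3  38.8  67. ] [-88.   35.9  65.4]
```

View pics/scene3.png

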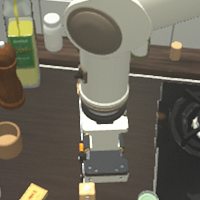

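The view is blocked by the arm. The fingers sit behind the stop, as measured. Now I close up the stop.

```bash
python3 -m creep '{"xyz":[[-2,4,0],[0,4,0],[0,3,0],[0,2,0],[0,2,0],[0,2,0],[0,2,0],[0,2,0],[0,2,0],[0,0,0]],"rot":[[0,0,0],[0,0,0],[0,0,0],[0,0,0],[0,0,0],[0,0,0],[0,0,0],[0,0,0],[0,0,0],[0,0,0]],"claw":[1,1,1,1,1,1,1,1,1,1]}'
python3 - <<'E'
from rail import *
s=env.sense(); print((s["eef_pos"][:2]-o)@R2, s["eef_pos"][2],s["wrist_force"][:2]@R2)
E
```

```text
clock: 17.15
eef_pos: [509.9, 382.8, 39.2]
tcp_rot: [[-0.188, 0.982, 0.0], [0.982, 0.188, 0.0], [0.0, 0.0, -1.0]]
wrist_force: [-0.9, -1.1, -0.5]
grip_width: 0.4
gripper_force: 0.7
[-61.32936783  -7.95324775] 39.15159116552893 [-1.08268004 -0.95189696]
```

```bash
python3 -m creep '{"xyz":[[0,1.5,0],[0,1.5,0],[0,1.5,0],[0,1.5,0],[0,0,0]],"rot":[[0,0,0],[0,0,0],[0,0,0],[0,0,0],[0,0,0]],"claw":[1,1,1,1,1]}'
python3 - <<'E'
from rail import *
s=env.sense(); print((s["eef_pos"][:2]-o)@R2, s["eef_pos"][2],s["wrist_force"][:2]@R2)
E
```

```text
clock: 17.65
eef_pos: [515.7, 384.1, 39.3]
tcp_rot: [[-0.188, 0.982, 0.001], [0.982, 0.188, 0.001], [0.001, 0.001, -1.0]]
wrist_force: [-2.2, -1.4, -1.6]
grip_width: 0.3
gripper_force: 1.0
[-55.39760428  -7.74675815] 39.29310242570536 [-2.42831322 -0.98762101]
```

Moving in small steps now, until the force climbs.

```bash
python3 -m creep '{"xyz":[[0,1,0],[0,1,0],[0,1,0],[0,0,0]],"rot":[[0,0,0],[0,0,0],[0,0,0],[0,0,0]],"claw":[1,1,1,1]}' | grep -E 'eef|force'
python3 -m creep '{"xyz":[[0,0.7,0],[0,0.7,0],[0,0,0]],"rot":[[0,0,0],[0,0,0],[0,0,0]],"claw":[1,1,1]}'| grep -E 'eef|force'
python3 - <<'E'
from rail import *
s=env.sense(); print((s["eef_pos"][:2]-o)@R2, s["eef_pos"][2],s["wrist_force"][:2]@R2)
E
```

```text
eef_pos: [518.2, 384.6, 39.3]
wrist_force: [-2.3, -0.7, -0.3]
gripper_force: 1.2
eef_pos: [519.4, 384.8, 39.2]
wrist_force: [-2.9, -0.5, 0.0]
gripper_force: 1.9
[-51.60093341  -7.79951804] 39.2198152220642 [-2.93024386  0.03410612]
```

```bash
python3 -m creep '{"xyz":[[0,0.8,0],[0,0.8,0],[0,0,0]],"rot":[[0,0,0],[0,0,0],[0,0,0]],"claw":[1,1,1]}' | grep -E 'eef|force'
python3 -m creep '{"xyz":[[0,0.8,0],[0,0.8,0],[0,0,0]],"rot":[[0,0,0],[0,0,0],[0,0,0]],"claw":[1,1,1]}'| grep -E 'eef|force'
python3 - <<'E'
from rail import *
s=env.sense(); print((s["eef_pos"][:2]-o)@R2, s["eef_pos"][2],s["wrist_force"][:2]@R2)
E
```

```text
eef_pos: [521.2, 385.2, 39.3]
wrist_force: [-3.1, -0.0, -1.2]
gripper_force: 1.7
eef_pos: [522.4, 385.5, 39.3]
wrist_force: [-4.3, 0.1, -0.2]
gripper_force: 2.4
[-48.50526026  -7.71165564] 39.27396811800523 [-4.15668139  0.89272842]
```

```bash
for i in 1; do python3 -m creep '{"xyz":[[0,0.8,0],[0,0.8,0],[0,0,0]],"rot":[[0,0,0],[0,0,0],[0,0,0]],"claw":[1,1,1]}' | grep -E 'eef|force'; done
python3 -m creep '{"xyz":[[0,0.8,0],[0,0.8,0],[0,0,0]],"rot":[[0,0,0],[0,0,0],[0,0,0]],"claw":[1,1,1]}'| grep -E 'eef|force'
python3 - <<'E'
from rail import *
s=env.sense(); print((s["eef_pos"][:2]-o)@R2, s["eef_pos"][2],s["wrist_force"][:2]@R2)
for n in ("top","scene"):
  im,d=viewer.capture(n);c=cal(n);meas(cloud(n,d,c),im)
E
```

```text
eef_pos: [522.8, 385.5, 39.2]
wrist_force: [-8.2, -2.0, 3.3]
gripper_force: 4.2
eef_pos: [522.8, 385.5, 39.2]
wrist_force: [-11.6, -3.9, 5.9]
gripper_force: 6.4
[-48.09486409  -7.76516683] 39.22064785351015 [-12.14031039  -1.58775251]
bar dth 0.14 29.11
hump 24 [-73.   29.1  63.5] [-61.8  38.6  68.9] [-68.4  34.5  66.2]
endstop 129 [102.9 -17.8  58.8] [116.1  34.2  65.2] [111.    8.2  62. ]
green 6 [57.6  1.6 84.4] [60.   7.5 88. ] [58.6  4.1 86. ]
white 227 [ 68.8 -14.8  82.4] [99.8 15.9 88.5] [84.8  1.2 85.6]
bar dth 0.9 30.06
pad 48 [-51.6  24.1  45.4] [-28.5  37.7  53.7] [-42.   32.1  50.2]
hump 41 [-74.2  26.2  63.5] [-62.4  40.   68. ] [-68.4  33.6  65.9]
endstop 13 [105.1  30.8  58.3] [114.3  36.7  62.7] [109.1  34.   60.9]
```

The stop won't move further and the force is rising, so the row is snug. I back off and look.

```bash
python3 -m creep '{"xyz":[[0,-3,0],[0,-8,0],[0,-12,0],[-10,-5,-5],[-20,0,-20],[-25,0,-40],[-30,0,-40],[-40,0,-30],[-45,0,0],[-45,0,0],[-45,0,0],[-30,0,0],[0,0,0]],"rot":[[0,0,0],[0,0,0],[0,0,0],[0,0,0],[0,0,0],[0,0,0],[0,0,0],[0,0,0],[0,0,0],[0,0,0],[0,0,0],[0,0,0],[0,0,0]],"claw":[1,1,1,1,1,1,1,1,1,1,1,1,1]}'
python3 - <<'E'
from rail import *
for n in ("top","scene"):
  im,d=viewer.capture(n);c=cal(n);meas(cloud(n,d,c),im)
  cv2.imwrite(f"pics/{n}4.png",cv2.resize(im[80:300,200:440],None,fx=2.5,fy=2.5))
E
```

```text
clock: 20.95
eef_pos: [554.2, 88.0, 173.8]
tcp_rot: [[-0.178, 0.984, 0.0], [0.984, 0.178, -0.005], [-0.005, -0.0, -1.0]]
wrist_force: [0.0, -0.1, -0.1]
grip_width: 0.9
gripper_force: 0.0
bar dth 0.09 27.83
pad 7 [-57.3  18.7  48.6] [-42.8  38.   52.2] [-50.6  31.6  50.6]
hump 93 [-72.8   8.6  63.1] [-2.5 38.7 69. ] [-53.6  25.   65.7]
plate 97 [-28.7 -19.3  58.2] [-0.7  8.7 65.4] [-21.   -5.3  62.1]
endstop 125 [102.5 -17.8  58.7] [116.2  34.2  65.3] [110.9   8.4  62.2]
redin 252 [-13.1 -14.4  82.4] [17.7 16.7 88. ] [ 2.4  1.2 85.4]
green 250 [ 27.6 -14.1  82.6] [58.6 16.9 88.7] [43.2  1.2 85.8]
white 246 [ 68.8 -15.5  82.5] [99.7 16.  88.2] [84.2  0.5 85.5]
bar dth 0.17 28.74
pad 79 [-51.   19.7  44.2] [-28.   37.6  53.5] [-40.7  28.8  50.1]
hump 104 [-75.7   9.   63.1] [-4.  39.9 68.7] [-52.8  24.5  65.5]
plate 131 [-30.5 -17.7  57.3] [-1.   9.5 65.6] [-20.5  -4.7  61.5]
endstop 39 [104.6 -18.5  58.2] [113.6  36.7  64.6] [109.2  23.9  61.5]
redin 206 [-15.7 -13.4  82.4] [14.8 17.9 88. ] [-0.5  2.1 85.4]
green 185 [ 25.5 -13.5  82.6] [57.3 18.  88.7] [40.7  2.1 85.5]
white 174 [ 66.7 -14.   82.6] [97.7 16.5 88.3] [81.2  1.4 85.6]
```

View pics/scene4.png

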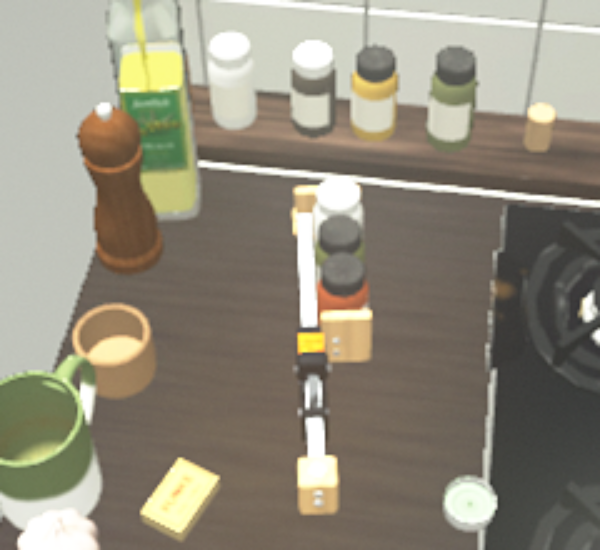

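View pics/top4.png

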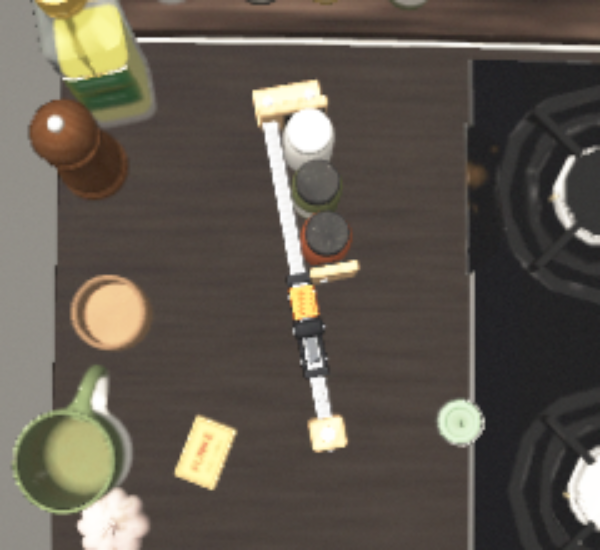

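Both views show the three jars standing in line against the bar, 41 mm apart, with the stop closed on them at scene crop (345,335). The salt pot, matchbox and tea light have not been moved.

```bash
python3 -c "
from bench import workorder; print(workorder.finish_job())"
```

```text
the job is handed in; nothing more can be done
None
```

The red jar is in the row against the bar, the stop is closed up snug on the three standing jars, and the job was handed in at about 21 s; no verdict came back.

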